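# Free the sagging bolt of a reagent cage and hold its gate ajar

### The arm

A 6-joint arm with a two-finger parallel gripper is mounted at the origin on a cart in front of the work surface, level with it; the furniture and walls round the work are solid. World frame = base frame: x ahead of the robot, y to its left, z up, the work surface at z = 0. Lengths are in m, angles in rad, forces in N, time in s.
With the tool pointing down it reaches from about 0.4 to 0.825 m from the base axis. Payload 7 kg.
Tool frame: the origin (TCP) lies midway between the tips of the shut fingers; the grasp point (between the pads) lies arm.hold_point_z behind it (arm.hold_point_z is the distance from the TCP to the grasp point, in m); z points along the fingers, y is the line along which they close (so a half turn about z gives the same grasp; the last joint's range is limited). The gripper opens to 88 mm and grips with 3 to 60 N. Pads are 19 mm wide; open, the fingers measure 130 mm over their backs; the gripper's body (78 mm by 193 mm) begins 47 mm behind the grasp point.
Start: joints at [-0.891, 0.359, 0.012, 0, -1.224, -0.288], TCP at [0.258, -0.624, 0.227] pointing down, gripper open.
Joint ranges: [-3.07, 3.07], [-1.43, 2.12], [-1.02, 1.25], [-3.03, 1.67], [-3.05, -0], [-3.03, 3.03]. Speed limits (rad/s): [2.39, 2.39, 3.01, 3.14, 3.14, 3.14].

### API

Orientations are given as [roll, pitch, yaw] about the fixed x, y, z axes, in that order (R = Rz(yaw) Ry(pitch) Rx(roll)).
In Python, from station import arm gives the robot as it stands.
- The arm moves only by the shell command python3 -m crank 'ROWS' [OPENING] [FORCE]. ROWS is JSON, a list that holds one entry, the list of rows, each a list of 4 numbers: the shift along the tool's x, y, z in units of 25 mm (1.0 is 25 mm), then the turn about the tool's z in units of 5 degrees (1.0 is 5 degrees). A call has 1 to 12 rows; each row is the pose to reach, as a shift and turn from the pose commanded when the call began, along the tool's axes at that moment; what a row does not reach only later rows make up. A row lasts 1/8 s, in which the tool goes at most 62.5 mm and 10.7 degrees, less where a joint would pass 70% of its speed; a pose out of reach is approached as far as the arm can. A call with a gripper value outside its range is refused whole. OPENING is the closure, from 0 (fully open) to 1 (shut), set as the call begins (- or left out, the last holds). The fingers move at their own pace and stop on an object; FORCE is the grip in N (left out, the last holds). Time passes only in rows, so rows that repeat a pose let the fingers close. It gives the time, the measured TCP pose, the force, the opening and the grip force at its end, in the units of the state.
- arm.get_state(): the state, without advancing time (a new reading comes with each control period).
- arm.grab_frame(name): name is "scene" or "top" or "wrist"; returns (picture, depth): 384x512x3 uint8, red, green, blue; 384x512 float32, m along the optical axis (not along the pixel's ray), 0 where there is no reading.
- arm.get_calibration(name): a dict with "mtx" (3x3 intrinsics, pixels), "k1" (the pictures are not rectified: a ray, as slopes to the right and down, at radius r is drawn at 1 + k1 r^2 times it, then the intrinsics apply), "R" (3x3) and "t" (3): a world point X has camera coordinates R X + t; the wrist camera has in their place "mount" (4x4, takes a point from camera to tool coordinates, whose origin is the TCP and whose axes are the flange's). Camera axes: x right, y down, z forward; pixel columns grow to the right and rows downward; lengths in m; the calibration is good to about 2 mm. A picture is of the moment at which its call begins: read the wrist's pose just before it. get_calibration takes no time and is no camera call.
- arm.job_done(): hands the job in; it is judged then, once.
Trained networks look in the newest picture that a camera, given by its name, has taken for a name from the list of things; names that differ only in an ending like _2 or _b are one class to them, and where a whole thing is asked for, a point or a joint stands for the part that bears it (a point fixed in the world has none). Each returns a list of dicts, best first, with "score" (0 to 1); they miss things now and then, are a little off and sometimes report something else, mostly with a low value. They report only what shows in the picture. A call takes as long as a camera call. They do not tell look-alikes from the thing itself.
- arm.recognise(thing, camera): "extent" ([left, top, width, height] in pixels, round what is visible of it).
- arm.trace(thing, camera): "mask" (384x512 bool, what is visible of it) and "extent" ([left, top, width, height] in pixels, round what is visible of it).
The state is a dict: "t": time; "q": joint angles; "qd": joint speeds; "joint_efforts": joint torques, N m; "eef_pos": TCP position; "ee_rot": TCP orientation; "force": force on the tool from outside, world axes, zero at the start; "moment": the same for the moment, N m; "width": finger opening in m; "gripper_force": force on a finger pad.
Only numpy, scipy, OpenCV 4.12 (cv2) and the standard library are available. Lean on these libraries where they do the work, as an engineer would, in place of code of your own. Each camera call takes 0.05 s, during which the arm holds its last target. There are 200 camera calls.

### The job

The bottles in the bench-top reagent cage are needed, so open its gate: lift the slotted steel link up off the two post pins and lay it (do not drop it) flat on the worktop. Then take the bolt by its upright handle, raise it so that its sagging head clears the bent-up lip of the keeper while you draw it out of the keeper, and swing the self-closing gate towards you until it stands about 20 degrees open. Finish still holding the gate ajar and still there by the bolt handle, with the other things on the worktop left where they stand.

Things in the scene. Friction and masses are not known exactly. Their poses are not given: they have to be found in the camera images.
- cage: grey steel cage with bar walls, bar roof and three bottles inside, 150 deep x 268 wide x 200 mm high, fixed to the worktop. Origin at the centre of its underside, z up; its gate side faces its own -x, towards the robot; its +y is the robot's left. The front posts (24 mm square) stand at x = -65, y = +-122 mm.
- link: loose flat steel plate 32 x 66 x 8 mm with a 15 x 44 mm slot, 50 to 100 g. Origin at its centre; long side along its own y, short side (grip across it) along x, z up. At the start it hangs level over the two pins, long side along the cage's y, its centre 226 mm above the worktop. While it is on the pins the gate cannot open.
- pins (a point): point midway between the tops of the two 9 mm pins that hold the link, 240 mm up, 14 mm above the link's centre. One pin is on the gate's free stile, one on the right post, 28 mm apart along the cage's y. Under the link each has a round shoulder, 23 mm in diameter and 22 mm tall, on the 200 mm high post. Fixed to the cage, as if the gate were shut.
- bolt: steel barrel bolt on the gate's front. Origin at the centre of its upright black handle knob (18 mm diameter, 42 mm tall), 28 mm ahead of the gate's middle plane, 228 mm up when sagged (gate top: 200 mm). Axes as the cage's, turning with the gate. Its 10 mm rod lies 68 mm below; its head, 22 mm thick, is 80 to 94 mm away towards -y, in the keeper. 0.2 kg; drops again when let go.
- keeper_lip (a point): middle of the top edge of the keeper's bent-up lip, 154 mm up, fixed on the right front post of the cage. The lip stands 5 mm higher than the bottom of the sagged bolt head and catches it; the bolt must be raised more than 5 mm (it can rise 12) to be drawn out. The keeper is a tall closed steel strap, 24 mm wide, with a slotted front, round the head.
- bolt_throw (a joint): how far the bolt is drawn, m: 0 shot home, grows towards the gate's own +y (to the hinge side), 0.038 at its stop; the head is out of the keeper from 0.025. Sagged, it catches on the lip after about 0.005. It starts between 0 and 0.003.
- bolt_lift (a joint): how far the bolt is raised, m: 0 sagged, 0.012 at the top of its guides.
- gate (a joint): gate angle, rad: 0 shut, grows as the free (right) edge swings towards the robot; stop at 1.0. A hinge spring always pulls it shut with 0.25 to 0.45 N m.
- gate_hinge (a point): point on the gate's upright hinge axis, at the left front post, level with the gate's top (200 mm up). The bolt's knob, drawn back, circles it at about 0.11 m. Fixed to the cage.
- slide_box: blue plastic slide box 89 x 99 x 32 mm lying loose near the worktop's front edge at the robot's right; origin under its centre. Leave it.
- beaker: glass beaker, 54 mm diameter, 70 mm high, standing loose in front of the centrifuge; origin under its centre. Leave it.
- tube_rack: orange tube rack 78 x 144 x 42 mm, standing loose in front of the centrifuge's right side wall, its long side pointing away from the robot; origin under its centre. Leave it.
Things that resemble listed ones, but are neither listed nor needed, are in the scene too. What is shaped like the link but red is not meant.

How it is judged:
By the outcome, as a careful person would: the job done as asked, in the order asked, and still so for the second after the job is handed in, while the arm keeps its last pose, push and grip.
It also fails if it takes over 45 s, if anything falls off the work surface, if the arm or the gripper's body presses on something with over 40 N, if the wrist force passes 120 N, or if a joint passes its speed limit or range.

## Working session

There is one attempt and no reset: what is moved stays moved. The work goes in short steps, Python scripts to look and compute and a shell command to move; the robot and the scene stay as the last step left them, time stands still between calls to the robot, and variables do not carry over. Pictures are saved under pics/ and viewed, at most 10 in all, crops included, and the job is handed in when it is done.

```bash
ls; mkdir -p pics; cat > h.py <<'E'
import numpy as np,cv2,json
from station import arm
from scipy.spatial.transform import Rotation as Ro
def cam(n,s=None):
    c=arm.get_calibration(n)
    K=np.array(c['mtx']);k1=c['k1']
    if 'R' in c: R=np.array(c['R']);t=np.array(c['t']); return K,k1,R.T,-R.T@t
    M=np.array(c['mount']);Rt=Ro.from_euler('xyz',s['ee_rot']).as_matrix()
    return K,k1,Rt@M[:3,:3],Rt@M[:3,3]+np.array(s['eef_pos'])
def pts(n,uv,d,s=None):
    K,k1,R,o=cam(n,s)
    p=cv2.undistortPoints(np.array(uv,float).reshape(-1,1,2),K,np.array([k1,0,0,0,0.]))[:,0]
    d=np.asarray(d).reshape(-1,1)
    return (np.c_[p,np.ones(len(p))]*d)@R.T+o
def cloud(n,mask,dep,s=None):
    v,u=np.nonzero(mask&(dep>0)); return pts(n,np.c_[u,v],dep[v,u],s)
E
python3 - <<'E'
from h import *
s=arm.get_state();print({k:np.round(v,3).tolist() for k,v in s.items()},arm.hold_point_z)
for n in ('scene','top'):
    im,d=arm.grab_frame(n);cv2.imwrite(f'pics/{n}0.png',im[:,:,::-1]);np.savez(n+'0',im=im,d=d)
    for th in ('link','bolt','cage','beaker','tube_rack','slide_box','keeper_lip'):
        for r in arm.trace(th,n)[:3]:
            c=cloud(n,r['mask'],d)
            if len(c): print(n,th,round(r['score'],2),r['extent'],np.round(np.median(c,0),3),np.round(np.percentile(c,2,0),3),np.round(np.percentile(c,98,0),3))
    print(cam(n))
E
```

```text
pics
{'t': 0.0, 'q': [-0.891, 0.359, 0.011, -0.0, -1.224, -0.288], 'qd': [0.0, -0.001, -0.002, 0.002, 0.001, 0.0], 'joint_efforts': [-0.001, -58.272, 29.306, 6.997, 0.007, -0.0], 'eef_pos': [0.258, -0.623, 0.226], 'ee_rot': [3.14, -0.0, -2.75], 'force': [0.314, 0.036, 0.181], 'moment': [0.068, 0.041, 0.041], 'gripper_force': 0.0, 'width': 0.087} 0.0188
scene link 0.56 [194.6, 250.6, 23.8, 13.5] [0.559 0.043 0.004] [ 0.545  0.018 -0.003] [0.583 0.073 0.008]
scene cage 0.65 [226.2, 159.8, 116.6, 88.5] [ 0.576 -0.064  0.146] [ 0.328 -0.29   0.009] [ 0.717 -0.038  0.235]
scene beaker 0.83 [151.3, 284.2, 26.8, 44.5] [0.353 0.21  0.045] [0.344 0.184 0.003] [0.397 0.233 0.069]
scene beaker 0.66 [226.7, 155.7, 115.6, 92.6] [ 0.579 -0.065  0.144] [ 0.471 -0.29   0.01 ] [ 0.74  -0.04   0.199]
scene tube_rack 0.94 [194.5, 257.3, 44.1, 41.1] [0.426 0.069 0.032] [ 0.398  0.011 -0.003] [0.514 0.117 0.04 ]
scene slide_box 0.9 [352.9, 233.8, 47.7, 18.6] [ 0.395 -0.36   0.029] [ 0.347 -0.396  0.015] [ 0.43  -0.297  0.032]
(array([[479.88315501,   0.        , 256.08117668],
       [  0.        , 479.8
[... 942 characters left out ...]
ker 0.59 [263.5, 188.6, 55.7, 17.2] [ 0.51  -0.196  0.164] [ 0.49  -0.273  0.018] [ 0.543 -0.134  0.251]
top tube_rack 0.92 [178.9, 213.5, 51.8, 25.1] [0.438 0.047 0.036] [ 0.402 -0.021 -0.001] [0.476 0.115 0.044]
top slide_box 0.62 [320.6, 232.3, 36.5, 25.8] [ 0.39  -0.344  0.031] [ 0.349 -0.393  0.013] [ 0.432 -0.299  0.035]
(array([[383.83430047,   0.        , 251.66707374],
       [  0.        , 383.83430047, 190.98724411],
       [  0.        ,   0.        ,   1.        ]]), -0.11118030840632143, array([[ 0.00450349, -0.98526452,  0.17097817],
       [-0.99974282, -0.0082364 , -0.0211296 ],
       [ 0.02222649, -0.17083904, -0.98504822]]), array([ 0.34815274, -0.06809878,  1.15887909]))
```

```bash
python3 - <<'E'
from h import *
a=np.load('top0.npz')['im'];b=np.load('scene0.npz')['im']
x=cv2.resize(a[110:270,120:370],None,fx=3.2,fy=3.2)[:,:,::-1]
cv2.imwrite('pics/a.png',x[:600,:800]);cv2.imwrite('pics/b.png',cv2.resize(b[130:340,130:410],None,fx=2.8,fy=2.8)[:600,:800,::-1])
E
```

```text
(no output)
```

View pics/a.png

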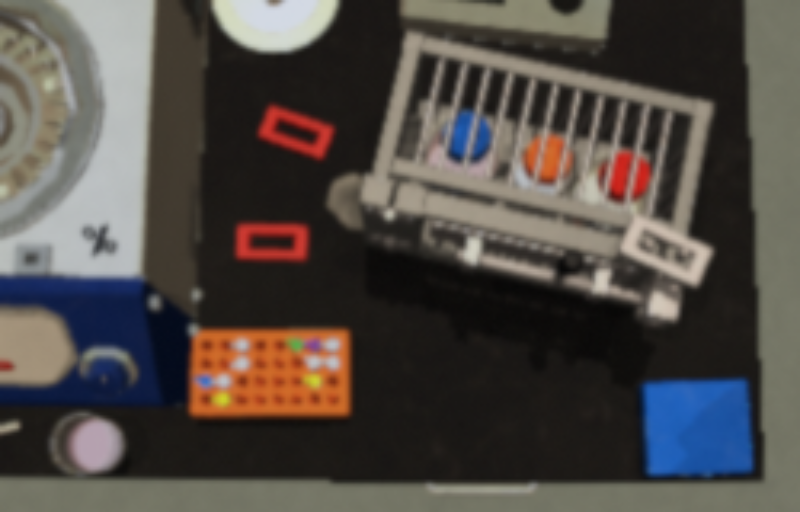

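View pics/b.png

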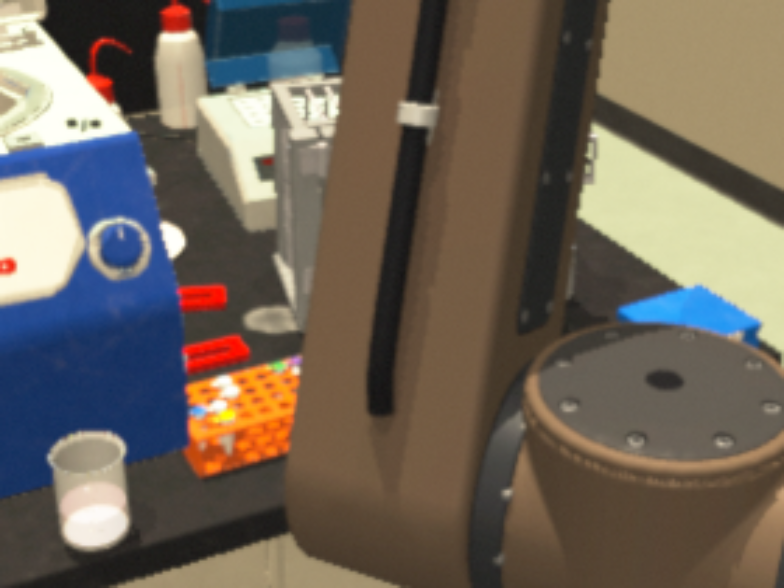

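Top picture: the link candidates are the grey/white slotted plate at pixel (327,188), z≈0.226 on the pins, and two red plates lying flat at (212,150) and (205,186). I choose the grey one on the pins. The black knob is at about (298,192), and the cage is yawed about -11°.

```bash
python3 - <<'E'
from h import *
z=np.load('top0.npz');im,d=z['im'],z['d']
arm.grab_frame('top')
for th in('link','bolt','cage'):
    r=arm.trace(th,'top')[0];c=cloud('top',r['mask'],d)
    if th=='link':c=c[c[:,2]>.215]
    if th=='cage':c=c[c[:,2]>.19]
    if th=='bolt':c=c[c[:,2]>.225]
    print(th,len(c),c.mean(0),cv2.minAreaRect(c[:,:2].astype(np.float32)))
print(np.round(arm.get_calibration('wrist')['mount'],3),arm.get_calibration('wrist')['mtx'])
cv2.imwrite('pics/c.png',cv2.resize(im[165:225,260:350],None,fx=7,fy=7)[:,:,::-1])
E
```

```text
link 0 [nan nan nan] ((0.0, 0.0), (0.0, 0.0), 0.0)
bolt 44 [ 0.50683421 -0.19918857  0.24490376] ((0.5078949332237244, -0.20044253766536713), (0.013700511306524277, 0.014725212007761002), 44.076866149902344)
cage 2648 [ 0.58975472 -0.17541873  0.1996805 ] ((0.589235782623291, -0.18017372488975525), (0.26625490188598633, 0.17859503626823425), 76.88429260253906)
[[-0.001 -0.957 -0.29   0.078]
 [ 1.    -0.001  0.    -0.001]
 [-0.001 -0.29   0.957 -0.157]
 [ 0.     0.     0.     1.   ]] [[270.94420325   0.         250.84714613]
 [  0.         270.94420325 191.04316789]
 [  0.           0.           1.        ]]<stdin>:9: RuntimeWarning: Mean of empty slice.
  ret = um.true_divide(
```

View pics/c.png

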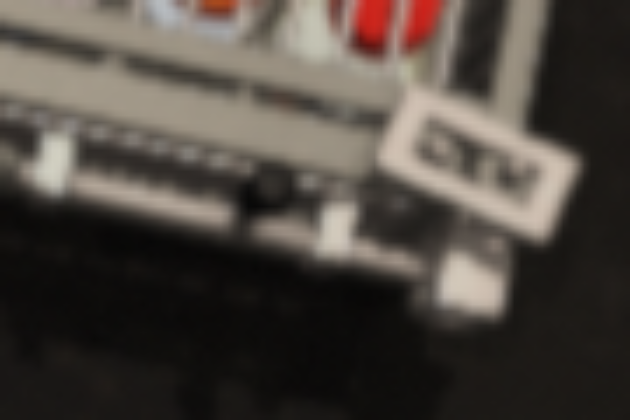

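The crop shows the grey slotted plate over the pins at about (480,165), yawed slightly more than the cage, and the black knob at (268,185). Now I move above it.

```bash
python3 -m crank '[[[0,0,-2.4,-1],[-1.5,1,-4,-3],[-14.9,8.8,-4.2,-10],[-14.9,8.8,-4.2,-10],[-14.9,8.8,-4.2,-10],[-14.9,8.8,-4.2,-10],[-14.9,8.8,-4.2,-10],[-14.9,8.8,-4.2,-10],[-14.9,8.8,-4.2,-10],[-14.9,8.8,-4.2,-10],[-14.9,8.8,-4.2,-10],[-14.9,8.8,-4.2,-10]]]' 0.15
cat > look.py <<'E'
from h import *
import sys
s=arm.get_state();print({k:np.round(s[k],3).tolist() for k in('t','q','eef_pos','ee_rot','force','width')})
im,d=arm.grab_frame('wrist');cv2.imwrite(sys.argv[1],im[:,:,::-1]);np.savez('w',im=im,d=d)
for th in sys.argv[2:]:
    for r in arm.trace(th,'wrist')[:2]:
        c=cloud('wrist',r['mask'],d,s)
        if len(c)<10: continue
        top=np.percentile(c[:,2],90);k=c[abs(c[:,2]-top)<.006]
        print(th,round(r['score'],2),np.round(r['extent']),len(k),np.round(k.mean(0),4),cv2.minAreaRect((1000*k[:,:2]).astype(np.float32)))
E
python3 look.py pics/w1.png link bolt keeper_lip pins
```

```text
t: 2.5
eef_pos: [0.5173, -0.2793, 0.3317]
ee_rot: [-3.142, -0.0, -1.879]
force: [-0.8, -0.1, 0.3]
width: 0.0745
gripper_force: 0.0
{'t': 2.5, 'q': [-0.163, 0.166, -0.013, 0.0, -1.392, -0.145], 'eef_pos': [0.517, -0.279, 0.332], 'ee_rot': [-3.142, -0.0, -1.879], 'force': [-0.762, -0.109, 0.275], 'width': 0.075}
link 0.65 [230. 160.  37.  65.] 1388 [ 0.5211 -0.2785  0.2294] ((521.5032958984375, -276.9635314941406), (66.3647689819336, 31.894710540771484), 65.11933135986328)
link 0.6 [126. 146. 159. 170.] 5344 [ 0.5878 -0.2431  0.1984] ((587.0979614257812, -218.10855102539062), (196.1496124267578, 167.05079650878906), 80.52132415771484)
bolt 0.58 [268. 177.  21.  79.] 80 [ 0.5089 -0.2096  0.2358] ((509.5885009765625, -208.3218231201172), (6.450416564941406, 16.452404022216797), 88.77420806884766)
bolt 0.45 [125. 143. 167. 176.] 5476 [ 0.5882 -0.2419  0.1983] ((587.2261352539062, -219.190673828125), (194.0574493408203, 167.66050720214844), 80.52133178710938)
keeper_lip 0.65 [126. 142. 158. 175.] 5388 [ 0.5881 -0.2422  0.1983] ((586.9879150390625, -218.36090087890625), (195.54124450683594, 166.91555786132812), 80.5517349243164)
pins 0.71 [128. 146. 162. 171.] 5358 [ 0.5877 -0.2422  0.1983] ((587.8383178710938, -218.5025634765625), (195.54124450683594, 166.38360595703125), 80.55171966552734)
```

View pics/w1.png

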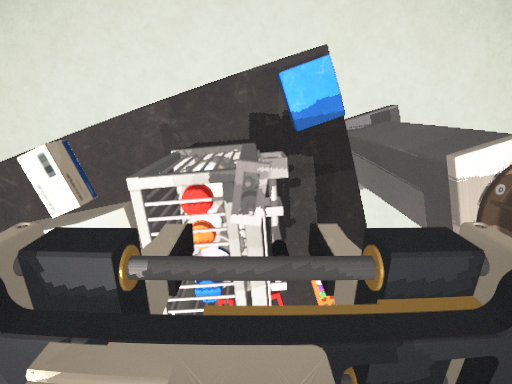

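The wrist picture shows the grey link at about (248,192), turned about 12° from the cage's line, and the knob hidden at about (275,225). I align to the link and descend.

```bash
python3 - <<'E'
from h import *
z=np.load('top0.npz');im,d=z['im'],z['d']
m=np.zeros(d.shape,bool);m[201:212,322:334]=1
c=cloud('top',m,d);print(np.round(np.c_[c][np.argsort(-c[:,2])][:40:4],3))
z=np.load('w.npz');
E
python3 -m crank '[[[-0.13,-0.14,1,1.5],[-0.13,-0.14,2.2,1.5],[-0.13,-0.14,3.2,1.5],[-0.13,-0.14,3.8,1.5],[-0.13,-0.14,4.2,1.5],[-0.13,-0.14,4.5,1.5],[-0.13,-0.14,4.7,1.5],[-0.13,-0.14,4.85,1.5],[-0.13,-0.14,4.85,1.5],[-0.13,-0.14,4.85,1.5]]]' 0.35 && python3 -c "
from h import *
s=arm.get_state();print(s['eef_pos'],s['ee_rot'],s['width'],s['force'])"
```

```text
[[ 0.473 -0.287  0.193]
 [ 0.476 -0.272  0.19 ]
 [ 0.471 -0.29   0.19 ]
 [ 0.476 -0.29   0.189]
 [ 0.474 -0.293  0.189]
 [ 0.479 -0.28   0.189]
 [ 0.492 -0.291  0.188]
 [ 0.489 -0.283  0.188]
 [ 0.477 -0.286  0.188]
 [ 0.482 -0.286  0.187]]
t: 4.0
eef_pos: [0.5225, -0.2763, 0.2107]
ee_rot: [-3.141, 0.0, -2.008]
force: [0.3, 0.4, 0.3]
width: 0.057
gripper_force: 0.0
[ 0.52247366 -0.27630071  0.21066117] [-3.14105203e+00  1.59880833e-05 -2.00794948e+00] 0.057015277007233314 [0.33463739 0.35220096 0.2903704 ]
```

```bash
python3 -m crank '[[[0,0,0,0],[0,0,0,0],[0,0,0,0],[0,0,0,0],[0,0,0,0],[0,0,0,0]]]' 1 25
```

```text
t: 4.75
eef_pos: [0.5218, -0.2761, 0.2103]
ee_rot: [3.141, -0.0, -2.008]
force: [-3.9, 1.2, 3.4]
width: 0.0319
gripper_force: 24.8
```

The fingertips reach 12 mm below the link, so it could not be laid flat from this grip. I regrip with the tips level with the link's underside.

```bash
python3 -m crank '[[[0,0,0,0],[0,0,0,0],[0,0,0,0],[0,0,-0.25,0],[0,0,-0.49,0],[0,0,-0.49,0]]]' 0.5 25; python3 -m crank '[[[0,0,0,0],[0,0,0,0],[0,0,0,0],[0,0,0,0],[0,0,0,0],[0,0,0,0]]]' 1 30; python3 -m crank '[[[0,0,-0.3,0],[0,0,-0.6,0],[0,0,-0.6,0]]]'; python3 look.py pics/w2.png link
```

```text
t: 5.5
eef_pos: [0.5228, -0.2764, 0.2235]
ee_rot: [-3.14, 0.0, -2.008]
force: [-0.5, 1.1, -0.2]
width: 0.044
gripper_force: 0.0
t: 6.25
eef_pos: [0.522, -0.2761, 0.2224]
ee_rot: [3.141, -0.0, -2.008]
force: [-3.1, 2.2, 1.1]
width: 0.032
gripper_force: 29.5
t: 6.62
eef_pos: [0.5232, -0.2766, 0.2389]
ee_rot: [-3.139, 0.0, -2.008]
force: [0.5, 0.5, -0.2]
width: 0.0315
gripper_force: 29.4
{'t': 6.625, 'q': [-0.156, 0.214, -0.162, 0.001, -1.193, -0.281], 'eef_pos': [0.523, -0.277, 0.239], 'ee_rot': [-3.139, 0.0, -2.008], 'force': [0.531, 0.539, -0.157], 'width': 0.031}
link 0.97 [218. 185.  60. 102.] 2604 [ 0.5189 -0.2891  0.2456] ((523.8280029296875, -277.89044189453125), (66.65785217285156, 31.994184494018555), 67.98138427734375)
```

View pics/w2.png

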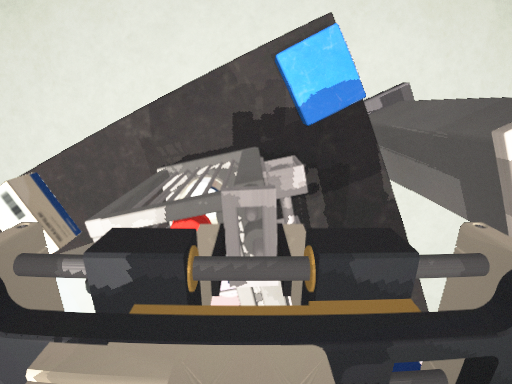

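The picture shows the link at (248,225), held in the fingertips and free of the pins. I carry it to the clear worktop in front.

```bash
python3 -m crank '[[[0,0,-0.6,0],[0,0,-1.4,0],[0,0,-2,0],[-0.3,1.2,-2,1],[-0.7,2.6,-2,3],[-1.1,4,-2,5],[-1.5,5.2,-2,7],[-1.8,6.2,-2,9],[-1.89,6.53,-1.5,11],[-1.89,6.53,-0.5,13],[-1.89,6.53,0,13],[-1.89,6.53,0,13]]]'; python3 look.py pics/w3.png link
```

```text
t: 8.22
eef_pos: [0.3942, -0.1644, 0.2373]
ee_rot: [-3.141, -0.001, -3.139]
force: [-0.8, -0.6, -0.0]
width: 0.0318
gripper_force: 29.4
{'t': 8.225, 'q': [0.071, -0.073, -0.48, 0.0, -1.165, -1.639], 'eef_pos': [0.394, -0.164, 0.237], 'ee_rot': [-3.141, -0.001, -3.139], 'force': [-0.814, -0.605, -0.041], 'width': 0.032}
link 0.86 [220. 184.  55. 104.] 2714 [ 0.3826 -0.1657  0.2442] ((394.3541259765625, -165.29566955566406), (67.20645141601562, 32.64479446411133), 3.5903685092926025)
```

View pics/w3.png

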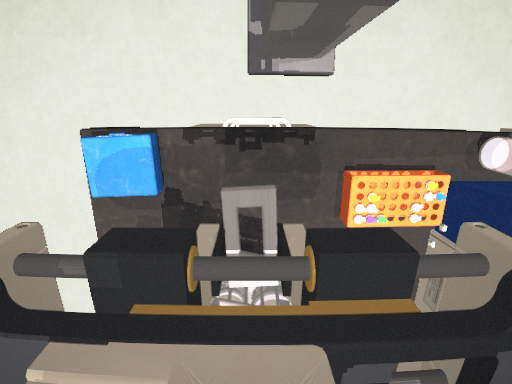

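The picture shows the link still gripped at (248,220), with clear worktop below it between the slide box (120,165) and the rack (395,200). I lower it.

```bash
python3 -m crank '[[[0,0,2,0],[0,0,4,0],[0,0,6,0],[0,0,7.5,0],[0,0,8.4,0],[0,0,8.8,0],[0,0,9,0],[0,0,9.1,0],[0,0,9.1,0],[0,0,9.1,0]]]'; python3 -m crank '[[[0,0,0.1,0],[0,0,0.2,0],[0,0,0.2,0],[0,0,0.2,0]]]'
```

```text
t: 9.57
eef_pos: [0.3949, -0.1643, 0.0106]
ee_rot: [3.142, 0.001, 3.141]
force: [-0.1, 0.2, -0.5]
width: 0.0316
gripper_force: 29.4
t: 10.07
eef_pos: [0.3944, -0.1643, 0.005]
ee_rot: [-3.142, -0.0, 3.141]
force: [1.1, 0.9, -0.7]
width: 0.0317
gripper_force: 29.4
```

```bash
python3 -m crank '[[[0,0,0.06,0],[0,0,0.1,0],[0,0,0.1,0]]]';python3 -m crank '[[[0,0,0.04,0],[0,0,0.04,0]]]'; python3 -m crank '[[[0,0,0.04,0],[0,0,0.04,0]]]'
```

```text
t: 10.45
eef_pos: [0.3943, -0.1643, 0.0025]
ee_rot: [-3.142, -0.0, 3.141]
force: [0.2, 0.7, -1.0]
width: 0.0317
gripper_force: 29.4
t: 10.7
eef_pos: [0.3943, -0.1643, 0.0015]
ee_rot: [-3.142, -0.0, 3.141]
force: [-0.0, -0.6, -0.7]
width: 0.0324
gripper_force: 29.4
t: 10.95
eef_pos: [0.3944, -0.1643, 0.0005]
ee_rot: [-3.142, -0.0, 3.141]
force: [-0.6, -0.4, -1.2]
width: 0.0316
gripper_force: 29.4
```

```bash
python3 -m crank '[[[0,0,0.03,0],[0,0,0.03,0]]]';python3 -m crank '[[[0,0,0.03,0],[0,0,0.03,0]]]'
```

```text
t: 11.2
eef_pos: [0.3945, -0.1643, 0.0003]
ee_rot: [-3.141, 0.0, 3.141]
force: [-3.3, 1.6, 8.9]
width: 0.0317
gripper_force: 30.6
t: 11.45
eef_pos: [0.3945, -0.1643, 0.0003]
ee_rot: [-3.141, 0.0, 3.141]
force: [-6.1, 3.8, 24.8]
width: 0.0317
gripper_force: 34.3
```

The link is in firm contact with the worktop. I relax, release and rise.

```bash
python3 -m crank '[[[0,0,-0.05,0],[0,0,-0.05,0]]]'; python3 -m crank '[[[0,0,0,0],[0,0,0,0],[0,0,0,0],[0,0,0,0],[0,0,-0.2,0],[0,0,-0.8,0],[0,0,-2,0],[0,0,-4,0],[0,0,-6.4,0],[0,0,-8.8,0],[0,0,-11.2,0],[0,0,-13,0]]]' 0.4; python3 -m crank '[[[-0.8,0,0,1],[-1.9,-0.4,0,2.6],[-1.9,-0.4,0,2.6],[-1.9,-0.4,0,2.6],[-1.9,-0.4,0,2.6]]]'
cat >> look.py <<'E'
a,b=arm.grab_frame('top');np.savez('t',im=a,d=b)
for th in sys.argv[2:]:
    for r in arm.trace(th,'top')[:3]:
        c=cloud('top',r['mask'],b)
        if len(c)>5: print('top',th,round(r['score'],2),np.round(r['extent']),np.round(np.median(c,0),4),np.round(c.max(0),3))
E
python3 look.py pics/w4.png bolt link keeper_lip cage
```

```text
t: 11.7
eef_pos: [0.3946, -0.1643, 0.0004]
ee_rot: [3.142, 0.0, 3.141]
force: [0.1, -0.2, -0.2]
width: 0.0316
gripper_force: 29.4
t: 13.2
eef_pos: [0.394, -0.1644, 0.3284]
ee_rot: [3.142, 0.003, 3.141]
force: [0.6, -0.3, -0.7]
width: 0.0525
gripper_force: 0.0
t: 13.82
eef_pos: [0.4413, -0.1742, 0.3255]
ee_rot: [3.141, 0.0, 2.915]
force: [0.4, -0.0, -0.2]
width: 0.0523
gripper_force: 0.0
{'t': 13.825, 'q': [0.04, -0.032, -0.242, -0.0, -1.361, -1.838], 'eef_pos': [0.441, -0.174, 0.325], 'ee_rot': [3.141, 0.0, 2.915], 'force': [0.386, -0.028, -0.2], 'width': 0.052}
bolt 0.75 [175. 224. 121.  31.] 78 [ 0.5022 -0.2002  0.2285] ((502.8599853515625, -200.5631866455078), (15.105957984924316, 4.705853462219238), 72.691162109375)
link 0.85 [365. 180.  33.  23.] 449 [0.5658 0.0489 0.007 ] ((566.1785888671875, 49.5543212890625), (65.87281799316406, 31.704912185668945), 89.06332397460938)
link 0.77 [235. 108.  27.  38.] 448 [ 0.3929 -0.1657  0.0075] ((394.1502380371094, -165.51516723632812), (65.67765808105469, 31.579524993896484), 3.0611472129821777)
keeper_lip 0.72 [164. 203. 190. 105.] 1374 [ 0.5624 -0.2028  0.1969] ((553.0902709960938, -202.28553771972656), (138.2841796875, 96.79633331298828), 76.87114715576172)
cage 0.81 [160. 203. 198. 103.] 1370 [ 0.5625 -0.2026  0.197 ] ((552.7828369140625, -202.62210083007812), (138.03457641601562, 96.46620178222656), 77.1939926147461)
top link 0.45 [271. 233.  11.  22.] [ 0.391  -0.166   0.0073] [ 0.427 -0.148  0.013]
top keeper_lip 0.73 [242. 123.  67.  23.] [ 0.6727 -0.1361  0.1978] [ 0.733 -0.063  0.761]
top cage 0.86 [239. 122.  70.  24.] [ 0.6742 -0.1333  0.1975] [ 0.769 -0.06   0.205]
```

View pics/w4.png

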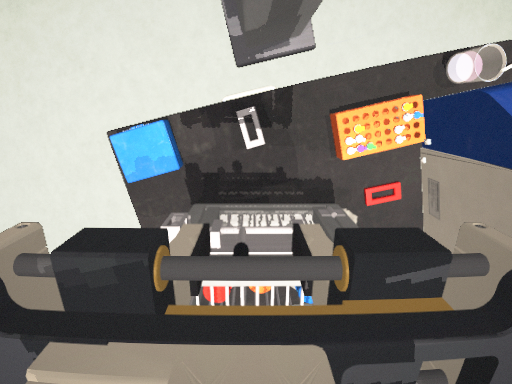

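The picture shows the link lying flat at (251,128), the black knob at about (240,250), and the keeper at (180,220). I move over the knob and down.

```bash
python3 -m crank '[[[-1.2,-0.2,0,0],[-2.4,-0.4,0,0],[-2.86,-0.44,0.4,0],[-2.86,-0.44,1.5,0],[-2.86,-0.44,2.6,0],[-2.86,-0.44,3.4,0],[-2.86,-0.44,4,0],[-2.86,-0.44,4.4,0],[-2.86,-0.44,4.54,0],[-2.86,-0.44,4.54,0]]]'; python3 -m crank '[[[0,0,0,0],[0,0,0,0],[0,0,0,0],[0,0,0,0],[0,0,0,0],[0,0,0,0]]]' 1 40
```

```text
t: 15.58
eef_pos: [0.5092, -0.2013, 0.2121]
ee_rot: [-3.142, 0.0, 2.914]
force: [-0.2, 0.1, 0.6]
width: 0.0526
gripper_force: 0.0
t: 16.32
eef_pos: [0.5091, -0.2012, 0.2119]
ee_rot: [-3.142, 0.0, 2.914]
force: [-0.6, 0.0, 1.2]
width: 0.0163
gripper_force: 40.0
```

```bash
python3 look.py pics/w5.png bolt; python3 - <<'E'
import cv2
im=cv2.imread('pics/w5.png');cv2.imwrite('pics/w5c.png',cv2.resize(im[190:340,140:360],None,fx=3.6,fy=3.6,interpolation=cv2.INTER_CUBIC))
E
```

```text
{'t': 16.325, 'q': [-0.018, 0.16, -0.293, 0.0, -1.118, -1.78], 'eef_pos': [0.509, -0.201, 0.212], 'ee_rot': [-3.142, 0.0, 2.914], 'force': [-0.643, 0.011, 1.185], 'width': 0.016}
bolt 0.88 [143. 197. 202.  61.] 302 [ 0.5022 -0.2006  0.2376] ((503.191650390625, -200.730712890625), (16.54343605041504, 6.567093372344971), 78.62947845458984)
```

View pics/w5c.png

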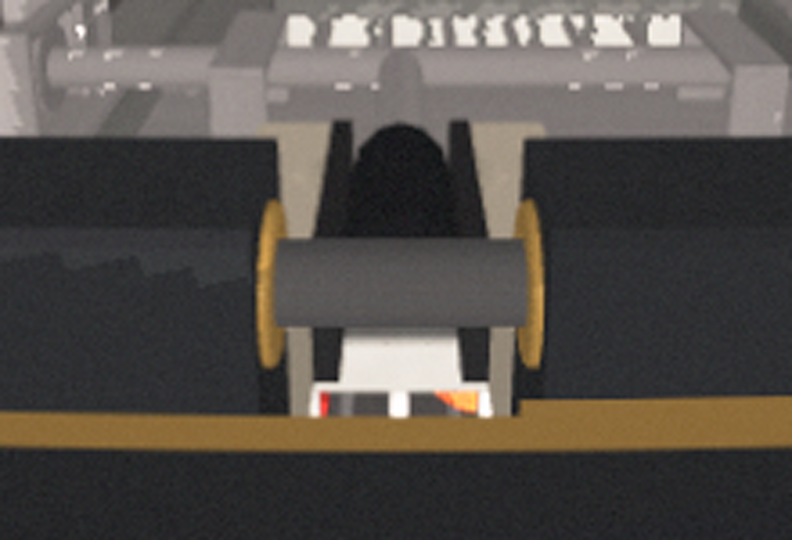

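The crop shows the knob seated centrally between the pads at about (400,185). I raise it 9 mm, then draw it.

```bash
python3 -m crank '[[[0,0,-0.12,0],[0,0,-0.24,0],[0,0,-0.34,0],[0,0,-0.34,0],[0,0,-0.34,0]]]'; python3 -m crank '[[[0,0.1,0,0],[0,0.2,0,0],[0,0.3,0,0],[0,0.4,0,0],[0,0.4,0,0]]]'; python3 look.py pics/w6.png bolt
```

```text
t: 17.15
eef_pos: [0.509, -0.2012, 0.2203]
ee_rot: [3.142, -0.0, 2.914]
force: [0.1, -0.7, -1.9]
width: 0.0167
gripper_force: 40.0
t: 17.77
eef_pos: [0.5114, -0.191, 0.2203]
ee_rot: [3.141, -0.0, 2.914]
force: [-0.6, 1.4, -1.4]
width: 0.0168
gripper_force: 40.0
{'t': 17.775, 'q': [0.001, 0.151, -0.283, -0.0, -1.136, -1.799], 'eef_pos': [0.511, -0.191, 0.22], 'ee_rot': [3.141, -0.0, 2.914], 'force': [-0.622, 1.384, -1.416], 'width': 0.017}
bolt 0.94 [142. 197. 215.  56.] 283 [ 0.5045 -0.1899  0.2446] ((505.8540954589844, -190.03468322753906), (16.38750457763672, 6.605284214019775), 72.91534423828125)
bolt 0.51 [ 95. 178. 359. 194.] 3108 [ 0.5856 -0.1051  0.1984] ((585.3350830078125, -184.83236694335938), (277.85113525390625, 144.83815002441406), 71.08941650390625)
top bolt 0.23 [238. 180.  40.   7.] [ 0.5531 -0.0865  0.1133] [ 0.584 -0.049  0.332]
```

```bash
python3 -m crank '[[[0,0.2,0,0],[0,0.4,0,0],[0,0.6,0,0],[0,0.8,0,0],[0,0.92,0,0],[0,0.92,0,0],[0,0.92,0,0]]]'
```

```text
t: 18.85
eef_pos: [0.5165, -0.1689, 0.2202]
ee_rot: [3.141, -0.0, 2.914]
force: [-0.4, 1.1, -1.7]
width: 0.0166
gripper_force: 40.0
```

The bolt is drawn 33 mm with little force. I swing the gate along the arc, first to 10°.

```bash
python3 -m crank '[[[0.09,0.02,0,0.25],[0.18,0.05,0,0.5],[0.27,0.08,0,0.75],[0.36,0.11,0,1],[0.45,0.15,0,1.25],[0.54,0.185,0,1.5],[0.63,0.22,0,1.75],[0.72,0.26,0,2],[0.72,0.26,0,2]]]'; python3 look.py pics/w7.png bolt
```

```text
t: 19.98
eef_pos: [0.5002, -0.1586, 0.2203]
ee_rot: [-3.142, -0.0, 2.739]
force: [2.2, -1.8, -2.5]
width: 0.0171
gripper_force: 40.0
{'t': 19.975, 'q': [0.067, 0.116, -0.326, -0.0, -1.13, -2.041], 'eef_pos': [0.5, -0.159, 0.22], 'ee_rot': [-3.142, -0.0, 2.739], 'force': [2.245, -1.82, -2.463], 'width': 0.017}
bolt 0.97 [139. 196. 219.  58.] 286 [ 0.4938 -0.1562  0.2444] ((495.18988037109375, -156.87368774414062), (16.607072830200195, 7.310479164123535), 66.35105895996094)
top bolt 0.72 [246. 120.  91.  90.] [ 0.5425 -0.2866  0.1987] [ 0.766 -0.073  0.657]
```

```bash
python3 -m crank '[[[0.09,0.02,0,0.25],[0.18,0.05,0,0.5],[0.27,0.08,0,0.75],[0.36,0.11,0,1],[0.45,0.15,0,1.25],[0.54,0.185,0,1.5],[0.63,0.22,0,1.75],[0.72,0.26,0,2],[0.72,0.26,0,2]]]'; python3 look.py pics/w8.png bolt link slide_box beaker tube_rack | cut -c1-230
python3 - <<'E'
from h import *
s=arm.get_state();z=np.load('w.npz');c=cloud('wrist',np.ones((384,512),bool),z['d'],s)
# gate face/rail: points between hinge and free edge near gate top
k=c[(c[:,2]>.19)&(c[:,2]<.204)&(c[:,0]<.58)&(c[:,0]>.36)&(c[:,1]<0)&(c[:,1]>-.36)]
print(len(k)); h=np.round(k[:,:2],2);u,n=np.unique(h,axis=0,return_counts=True);print(u[n>25].tolist())
im=cv2.imread('pics/w8.png');t=np.load('t.npz')['im'][:,:,::-1]
cv2.imwrite('pics/f.png',np.hstack([cv2.resize(im[90:390],(420,246)),cv2.resize(t[100:270,130:370],(380,269))[:246]]))
E
```

```text
t: 21.3
eef_pos: [0.4838, -0.1471, 0.2198]
ee_rot: [-3.137, -0.003, 2.563]
force: [-4.9, -9.9, -2.5]
width: 0.0168
gripper_force: 40.0
{'t': 21.3, 'q': [0.095, 0.086, -0.362, 0.002, -1.128, -2.246], 'eef_pos': [0.484, -0.147, 0.22], 'ee_rot': [-3.137, -0.003, 2.563], 'force': [-4.902, -9.872, -2.458], 'width': 0.017}
bolt 0.78 [138. 198. 217.  58.] 273 [ 0.4778 -0.1437  0.2439] ((478.40606689453125, -144.71824645996094), (15.843134880065918, 5.737003326416016), 63.53078079223633)
link 0.74 [180.  93.  46.  54.] 816 [ 0.3937 -0.1643  0.0071] ((394.380615234375, -163.9882049560547), (65.49967193603516, 32.45082092285156), 1.9059789180755615)
link 0.65 [396. 197.  47.  25.] 585 [0.6745 0.0368 0.0067] ((675.2032470703125, 29.941200256347656), (67.9075698852539, 34.46825408935547), 70.50318908691406)
slide_box 0.76 [ 52. 148.  96.  86.] 4037 [ 0.3904 -0.3445  0.0308] ((391.2025146484375, -347.87847900390625), (87.79421997070312, 100.54225158691406), 1.9150102138519287)
tube_rack 0.72 [296.   0. 137. 118.] 6096 [0.44   0.044  0.0365] ((439.8392639160156, 45.90003967285156), (77.25084686279297, 144.5209503173828), 0.5531090497970581)
top link 0.43 [268. 232.   9.  22.] [ 0.4119 -0.1576  0.0074] [ 0.427 -0.146  0.013]
top slide_box 0.86 [320. 233.  33.  27.] [ 0.3902 -0.3444  0.031 ] [ 0.435 -0.297  0.037]
top tube_rack 0.69 [197. 214.  32.  27.] [0.4382 0.0159 0.0352] [0.477 0.062 0.669]
1150
[[0.48, -0.15], [0.48, -0.14], [0.55, -0.07], [0.55, -0.06], [0.56, -0.07], [0.56, -0.06], [0.56, -0.05], [0.56, -0.04], [0.57, -0.06], [0.57, -0.05], [0.57, -0.04], [0.58, -0.05]]
```

View pics/f.png

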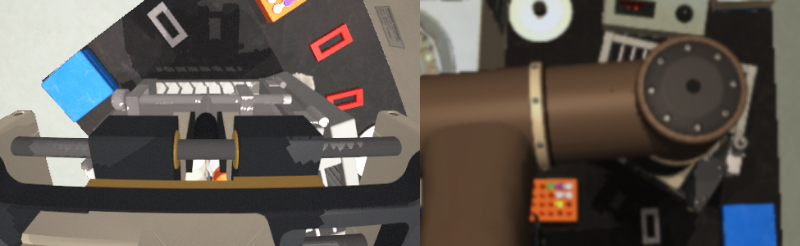

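The picture shows the gate standing ajar and the link undisturbed; the bolt has met its stop (11 N along it). I measure the gate angle from the rod line.

```bash
python3 -m crank '[[[0,-0.05,0,0],[0,-0.1,0,0],[0,-0.1,0,0]]]'; python3 - <<'E'
from h import *
arm.grab_frame('wrist')
s=arm.get_state();im,d=arm.grab_frame('wrist')
c=cloud('wrist',d>0,d,s)
a0=np.radians(-13-20);ex=np.array([np.cos(a0),np.sin(a0)]);ey=np.array([-ex[1],ex[0]])
for nm,zl,zh in(('rod',.160,.180),('gatetop',.19,.204)):
    p=c[(c[:,2]>zl)&(c[:,2]<zh)];r=p[:,:2]-np.array(s['eef_pos'])[:2]
    x,y=r@ex,r@ey
    k=(abs(x)<.02 if nm=='rod' else (x>.012)&(x<.06))&(y>-.12)&(y<.1)
    x,y=x[k],y[k];b=np.arange(-.12,.1,.01)
    fr=[(bb+.005,np.percentile(x[(y>bb)&(y<bb+.01)],10)) for bb in b if ((y>bb)&(y<bb+.01)).sum()>8]
    fr=np.array(fr);print(nm,np.round(fr,4).tolist())
    if len(fr)>3:
        f=np.polyfit(fr[:,0],fr[:,1],1);print('extra deg',-np.degrees(np.arctan(f[0])))
E
```

```text
t: 22.28
eef_pos: [0.4848, -0.1479, 0.2203]
ee_rot: [-3.141, -0.0, 2.564]
force: [0.1, -4.7, -1.7]
width: 0.0166
gripper_force: 40.0
rod [[-0.105, 0.0176], [-0.095, -0.0059], [-0.085, -0.0081], [-0.075, -0.0086], [-0.065, -0.0082], [-0.055, -0.0031], [-0.045, -0.0026], [-0.035, -0.003], [-0.025, -0.0029], [-0.015, -0.0033], [-0.005, -0.0038], [0.005, -0.0037], [0.015, -0.0035], [0.025, -0.0036], [0.035, -0.009], [0.045, -0.009], [0.055, -0.0044], [0.065, -0.0047], [0.075, -0.005], [0.085, -0.0044], [0.095, 0.0131]]
extra deg 0.11602397489006587
gatetop [[-0.105, 0.0183], [0.095, 0.0139]]
```

```bash
python3 -c "
from station import arm
print(arm.job_done())"
```

```text
the job is handed in; nothing more can be done
None
```

The job is handed in at about 22 s: the link lies flat on the worktop in front of the cage, the bolt is drawn clear of the keeper, and the gripper still holds the knob with the gate about 19–20° open; the slide box and tube rack are where they stood, and the beaker was not seen in the last pictures but the arm never went near it.

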